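Load the bench mixer and snap its sprung hold-down stand over the bottle

ROBOT

A 6-joint arm with a two-finger parallel gripper is mounted at the origin on the work surface. World frame = base frame: x ahead of the robot, y to its left, z up, the work surface at z = 0. Lengths are in mm, angles in rad, forces in N, time in s.
With the tool pointing down it reaches from about 325 to 925 mm from the base axis. Payload 3.1 kg.
Tool frame: the origin (TCP) lies at the very end of the fingers, on their centre line; the grasp point (between the pads) lies 19 mm behind it (robot.hold_point_z is the distance from the TCP to the grasp point, in mm); z points along the fingers, y is the direction in which the jaws open and shut (so a half turn about z gives the same grasp; the last joint's range is limited). The gripper opens to 85 mm and grips with 20 to 120 N. Pads are 22 mm wide; open, the fingers measure 114 mm over their backs; the gripper's body (76 mm by 85 mm) begins 54 mm behind the grasp point. The pads swing forward as they close: fully open they stand 13 mm farther back than shut.
Start: joints at [1.071, 0.217, 1.613, -0, 1.311, -0.112], TCP at [236.328, 578.609, 203.7] pointing down, gripper open.
Joint ranges: [-2.75, 2.75], [-0.78, 2.1], [0.31, 2.55], [-1.13, 4.27], [0.13, 2.63], [-2.58, 2.58]. Speed limits (rad/s): [2.79, 2.79, 3.14, 3.14, 3.14, 3.14].

INTERFACE

Orientations are given as a unit quaternion [x, y, z, w].
In Python, from rig import robot, cams, order, spotter gives the robot as it stands. Calls block until the motion is done:
- robot.move_to(position, orientation): joint-space move of the TCP to a pose.
- robot.line_to(position, frame=None, max_speed=150): straight line of the TCP; frame=None keeps the orientation; max_speed is the mean speed in mm/s.
- robot.movej(angles): joint-space move.
- robot.grip(opening): opening from 0.0 (shut) to 1.0 (fully open); the grip force is fixed at half the most; returns when the fingers have stopped.
- robot.wait(seconds).
- robot.ik(position, orientation): joint angles nearest the present ones, or None.
- cams.capture(name): name is "scene" or "top" or "wrist"; returns the picture (420x560x3 uint8, red, green, blue); there is no depth.
- cams.camera_model(name): a dict with "fx", "fy", "cx", "cy" (pixels), "world_from_camera" (4x4, takes a point from camera to world coordinates); the wrist camera has in their place "hand_eye" (4x4, takes a point from camera to tool coordinates, whose origin is the TCP and whose axes are the flange's). Camera axes: x right, y down, z forward; pixel columns grow to the right and rows downward; lengths in mm; the calibration is good to about 2 mm. A picture is of the moment at which its call begins: read the wrist's pose just before it. camera_model takes no time and is no camera call.
A pose or a line that the arm cannot do raises robot.PlanningError and nothing moves.
- order.hand_in(): hands the job in, once; it reports no verdict.
Trained networks look in the newest picture that a camera, given by its name, has taken for a name from the list of things; names that differ only in an ending like _2 or _b are one class to them, and where a whole thing is asked for, a point or a joint stands for the part that bears it (a point fixed in the world has none). Each returns a list of dicts, best first, with "confidence" (0 to 1); they miss things now and then, are a little off and sometimes report something else, mostly with a low value. They report only what shows in the picture. A call takes as long as a camera call. They do not tell look-alikes from the thing itself.
- spotter.recognise(camera, thing): "bbox" ([left, top, width, height] in pixels, round what is visible of it).
Readings, each from a call of its own:
- robot.get_time(): time.
- robot.get_q(): joint angles.
- robot.get_joint_vel(): joint speeds.
- robot.get_joint_efforts(): joint torques, N m.
- robot.get_tool_pos(): TCP position.
- robot.get_orientation(): TCP orientation.
- robot.get_wrist_force(): force on the tool from outside, world axes, zero at the start.
- robot.get_torque(): the same for the moment, N m.
- robot.get_width(): opening from 0.0 (shut) to 1.0 (fully open).
Only numpy, scipy, OpenCV 4.12 (cv2) and the standard library are available. Lean on these libraries where they do the work, as an engineer would, in place of code of your own. Each camera call takes 0.05 s, during which the arm holds its last target. There are 200 camera calls.

TASK

Set the short capped bottle upright and fully down in the well of the bench mixer, then push the sprung hold-down stand over past its tipping point and let go of it so that it snaps by itself to its stop on the bottle's side. When it has come to rest, press on its cross-bar towards the stop with about 12 N for half a second to be sure it is home, and let go. Be gentle: set the bottle down without dropping or forcing it, never push the mixer or the stand with more than 25 N, and leave the other things on the bench where they stand.

Things in the scene. Friction and masses are not known exactly. Their poses are not given: they have to be found in the camera images.
- bottle_mid (a point): Centre (half-way up) of the short amber bottle with a screw cap that is to be loaded: 100 mm tall, straight round body 50 mm in diameter from its foot up to 68 mm, then a shoulder and a cap 35 mm across; 0.15 to 0.3 kg. The point lies on its axis, 50 mm above its foot; z points up the bottle.
- well_floor (a point): Centre of the floor of the mixer's only well, a round hole 56 mm in diameter and 22 mm deep in the top of the platform, with a 4 mm chamfer at its mouth. The platform's top is 80 mm above the bench, the well's floor 58 mm. With the bottle seated its foot is on this point.
- mixer: The bench mixer, fixed to the bench: a white housing 260 x 170 mm with an aluminium platform, top at 80 mm. Origin at the centre of its underside; its x axis runs from the side where the stand is parked towards the well (the well is 60 mm along +x from the origin), y runs along the hinge, z up.
- stand: The sprung hold-down stand: a steel hoop of two legs 120 mm apart, 10 mm thick, and a cross-bar. Origin on the hinge line, midway between the legs, 95 mm above the bench, 20 mm along -x from the mixer's origin. Its z axis runs up the legs to the cross-bar, y along the hinge. An over-centre spring holds it parked, leaning about 45 degrees to the mixer's -x side on two rubber-topped posts.
- bar_mid (a point): Middle of the cross-bar, 140 mm from the hinge along the stand's z axis. The bar lies along the mixer's y, 120 mm long, with a rubber sleeve 13 mm in diameter and 90 mm long round its middle. Height above the bench: parked 194 mm, upright 235 mm, at the far stop 187 to 229 mm; there it stands over the seated bottle, whose cap top is at 158 mm.
- tall_bottle: Bystander, to be left alone: a taller capped amber bottle, 60 mm in diameter and 170 mm tall. Origin at the centre of its foot.
- jar: Bystander, to be left alone: an open white plastic jar, 72 mm in diameter and 95 mm tall. Origin at the centre of its foot.
- tip_box: Bystander, to be left alone: a closed box for pipette tips with a clear lid, 62 x 87 x 62 mm. Origin at the centre of its underside.
- hinge_mid (a point): Same point as the stand's origin. Pushing the cross-bar towards +x takes 10 to 16 N at first, then steadily less, and nothing at the tipping point, which is hidden and differs at each start: 8 to 40 degrees past upright. Beyond it the spring throws the stand on to a hard stop only 9 degrees farther and holds it with about 2 N; pushed too far it jams there. Let go too early, it springs back.
There are look-alikes about, which are no part of the job. Leave any green, purple or yellow look-alike of the part that bears bottle_mid alone.

How it is judged:
By the outcome, as a careful person would: the job done as asked, in the order asked, and still so for the second after the job is handed in, with the robot touching nothing.
It also fails if it takes over 72 s, if anything falls off the work surface, if the arm or the gripper's body presses on something with over 40 N, if the wrist force passes 120 N, or if a joint passes its speed limit or range.

## Working session

There is one attempt and no reset: what is moved stays moved. The work goes in short steps, each a Python script; the robot and the scene stay as the last script left them, time stands still between calls to the robot, and variables do not carry over. Pictures are saved under pics/ and viewed, about 8 in all and at most 12, crops included, and the job is handed in when it is done.

```bash
ls; mkdir -p pics
python3 - <<'E'
from rig import robot,cams,spotter
import cv2,numpy as np
np.set_printoptions(precision=4,suppress=True)
for c in ("scene","top"):
    im=cams.capture(c); cv2.imwrite(f"pics/{c}0.png",im[:,:,::-1])
    m=cams.camera_model(c); print(c,m)
    for t in ("bottle_mid","mixer","stand","well_floor","bar_mid","tall_bottle","jar","tip_box"):
        print(t,[(round(d["confidence"],2),np.round(d["bbox"],1).tolist()) for d in spotter.recognise(c,t)])
print(cams.camera_model("wrist"),robot.get_time(),robot.get_orientation())
E
```

```text
pics
scene {'fx': 510.21881215017993, 'fy': 510.21881215017993, 'cx': 271.5714047970167, 'cy': 211.40509220787555, 'world_from_camera': array([[   0.4118,    0.7827,   -0.4667, 1125.5681],
       [   0.9112,   -0.3574,    0.2047, -311.0698],
       [  -0.0066,   -0.5096,   -0.8604, 1255.3114],
       [   0.    ,    0.    ,    0.    ,    1.    ]])}
bottle_mid [(0.97, [109.0, 231.3, 24.8, 30.5]), (0.87, [190.2, 223.8, 22.9, 31.4]), (0.73, [149.4, 234.1, 25.1, 31.2]), (0.67, [136.8, 202.7, 24.3, 31.7]), (0.49, [255.2, 171.2, 62.0, 66.6])]
mixer [(0.63, [250.2, 162.9, 94.8, 143.7])]
stand [(0.74, [259.9, 167.6, 58.8, 72.1])]
well_floor [(0.61, [250.5, 170.6, 93.8, 127.5])]
bar_mid [(0.56, [257.8, 169.2, 60.4, 70.0])]
tall_bottle [(0.89, [391.6, 181.4, 33.2, 47.3])]
jar [(0.77, [360.0, 145.8, 31.9, 40.3])]
tip_box [(0.67, [178.2, 285.1, 38.8, 42.2])]
top {'fx': 506.66214195183096, 'fy': 506.66214195183096, 'cx': 276.54870013188054, 'cy': 211.8283573523047, 'world_from_camera': array([[  -0.0022,   -0.9966,    0.0822,  435.9708],
       [  -1.    ,    0.0029,    0.0086,  -46.187 ],
       
[... 200 characters left out ...]
236.9, 21.1, 21.8])]
mixer [(0.79, [226.5, 139.6, 73.0, 110.0])]
stand [(0.91, [229.9, 194.5, 63.4, 43.9])]
well_floor [(0.65, [224.6, 136.2, 76.3, 114.7]), (0.52, [116.5, 233.5, 34.4, 26.8])]
bar_mid [(0.55, [227.1, 196.2, 63.4, 44.8])]
tall_bottle []
jar [(0.81, [116.4, 231.4, 33.7, 29.8])]
tip_box [(0.75, [365.1, 154.1, 41.0, 34.6])]
{'fx': 306.6709960226381, 'fy': 306.6709960226381, 'cx': 276.38455032606555, 'cy': 213.3254958453283, 'hand_eye': array([[  -0.0004,   -0.9636,   -0.2674,   66.6014],
       [   1.    ,   -0.0006,    0.0007,   -0.0154],
       [  -0.0008,   -0.2674,    0.9636, -170.7518],
       [   0.    ,    0.    ,    0.    ,    1.    ]])} 0.9 [0.1927 0.9813 0.     0.    ]
```

Run:
```python
import cv2,numpy as np
a=cv2.imread("pics/scene0.png")[120:350,80:440];b=cv2.imread("pics/top0.png")[110:330,90:480]
cv2.imwrite("pics/s1.png",cv2.resize(a,None,fx=2.2,fy=2.2,interpolation=2));cv2.imwrite("pics/t1.png",cv2.resize(b,None,fx=2,fy=2,interpolation=2))
```

```text
(no output)
```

View pics/s1.png

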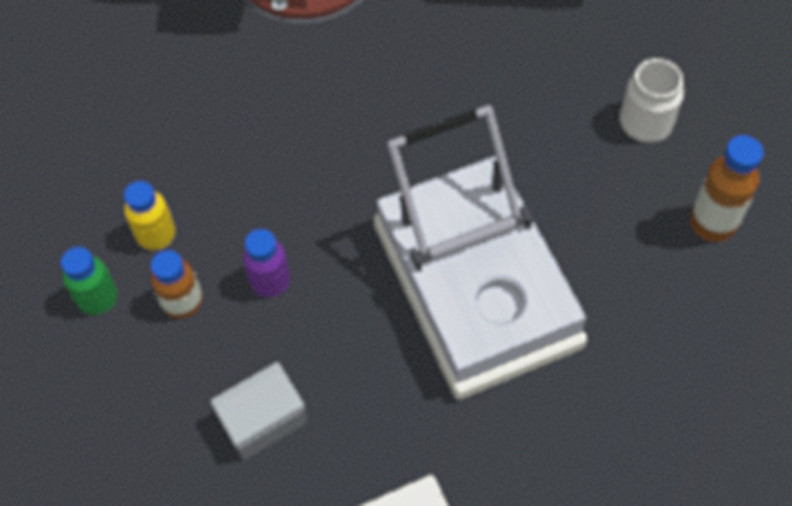

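View pics/t1.png

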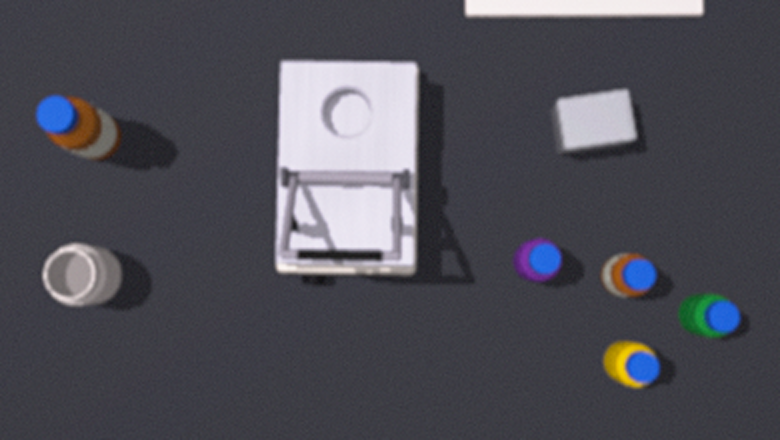

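The short amber bottle shows at scene crop (176,285) and top crop (630,275), with the green, purple and yellow look-alikes around it. The well's mouth is at top crop (347,113), and the parked stand leans towards world −x.

```bash
cat > h.py <<'E'
import numpy as np,cv2
from rig import robot,cams,order,spotter
from scipy.spatial.transform import Rotation as R
np.set_printoptions(precision=2,suppress=True)
def ray(m,T,uv):
    d=T[:3,:3]@np.array([(uv[0]-m["cx"])/m["fx"],(uv[1]-m["cy"])/m["fy"],1]); return T[:3,3],d
def onz(m,T,uv,z):
    o,d=ray(m,T,uv); return o+d*(z-o[2])/d[2]
def proj(m,T,P):
    p=np.linalg.inv(T)@np.r_[P,1]; return np.array([m["fx"]*p[0]/p[2]+m["cx"],m["fy"]*p[1]/p[2]+m["cy"]])
def wristT():
    T=np.eye(4);T[:3,:3]=R.from_quat(robot.get_orientation()).as_matrix();T[:3,3]=robot.get_tool_pos()
    return T@cams.camera_model("wrist")["hand_eye"]
def down(yaw,tilt=0):  # jaws at yaw+90deg, camera (tool x) towards yaw; tilt about world-yaw'd jaw axis
    return (R.from_euler("z",yaw,degrees=True)*R.from_euler("y",tilt,degrees=True)*R.from_euler("x",180,degrees=True)).as_quat()
E
python3 - <<'E'
from h import *
t=cams.camera_model("top");s=cams.camera_model("scene")
T=lambda u,v,z:onz(t,t["world_from_camera"],(90+u/2,110+v/2),z)
S=lambda u,v,z:onz(s,s["world_from_camera"],(80+u/2.2,120+v/2.2),z)
print("cap",T(639,275,100),S(168,264,95))
for n,p in dict(purple=(545,260),green=(723,316),yellow=(642,367)).items(): print(n,T(*p,100))
print("well",T(347,113,80),S(501,300,80))
print("corners",[T(*p,80) for p in((280,62),(417,63),(415,262),(277,262))])
print("S corners",[S(*p,80) for p in((378,205),(460,372),(582,318))])
print("bar",T(340,255,194),S(441,127,194))
print("hinge caps",T(287,177,95),T(405,179,95),S(420,258,95),S(525,217,95))
print("jar,tall",T(75,275,95),T(56,115,170),"tip",T(595,122,62))
E
```

```text
cap [ 449.25 -341.37  100.  ] [ 451.19 -338.62   95.  ]
purple [ 466.72 -233.83  100.  ]
green [ 402.24 -436.13  100.  ]
yellow [ 344.61 -342.29  100.  ]
well [642.07  -5.21  80.  ] [647.36  -2.51  80.  ]
corners [array([703.84,  74.7 ,  80.  ]), array([701.95, -88.6 ,  80.  ]), array([465.28, -84.89,  80.  ]), array([465.68,  76.95,  80.  ])]
S corners [array([471.17, -81.73,  80.  ]), array([707.94, -83.59,  80.  ]), array([706.2 ,  71.73,  80.  ])]
bar [470.08  -1.7  194.  ] [469.46   2.32 194.  ]
hinge caps [564.28  64.28  95.  ] [561.5 -73.3  95. ] [565.8  -68.31  95.  ] [567.47  68.08  95.  ]
jar,tall [450.83 309.67  95.  ] [625.45 311.75 170.  ] tip [ 633.14 -302.57   62.  ]
```

Run:
```python
from h import *
p=robot.get_tool_pos(); robot.line_to([p[0],p[1],300],max_speed=300)
robot.move_to([612,-4,290],down(180)); print(robot.get_q(),robot.get_time(),robot.get_wrist_force())
W=cams.camera_model("wrist")
def shot(n):
    T=wristT(); im=cams.capture("wrist"); cv2.imwrite(f"pics/{n}.png",im[:,:,::-1]); np.save(f"pics/{n}.npy",T); return T,im
T,im=shot("w_well")
print("proj well",proj(W,T,[645,-4,80]),"bar",proj(W,T,[470,0,194]))
robot.move_to([430,-360,250],down(45)); print(robot.get_q(),robot.get_time())
T,im=shot("w_bot"); print("proj cap",proj(W,T,[450,-340,100]))
print([(round(d["confidence"],2),np.round(d["bbox"],1)) for d in spotter.recognise("wrist","bottle_mid")])
a=cv2.imread("pics/w_well.png");b=cv2.imread("pics/w_bot.png")
cv2.imwrite("pics/both.png",cv2.resize(np.vstack([a,b]),None,fx=.71,fy=.71,interpolation=cv2.INTER_AREA))
```

```text
[-0.12  0.13  1.55  0.    1.46 -1.69] 3.8333 [-0.09 -0.38 -1.1 ]
proj well [275.7  208.77] bar [280.82  26.96]
[-0.82  0.05  1.72  0.    1.38 -0.04] 5.375
proj cap [275.52 168.76]
[(0.86, array([193. , 194. ,  48.4,  54.1])), (0.85, array([257.9, 139.4,  44. ,  47.2])), (0.6, array([285.3, 214.9,  37.3,  54.9])), (0.57, array([191.6,  53.4,  53.4,  57.3]))]
```

View pics/both.png

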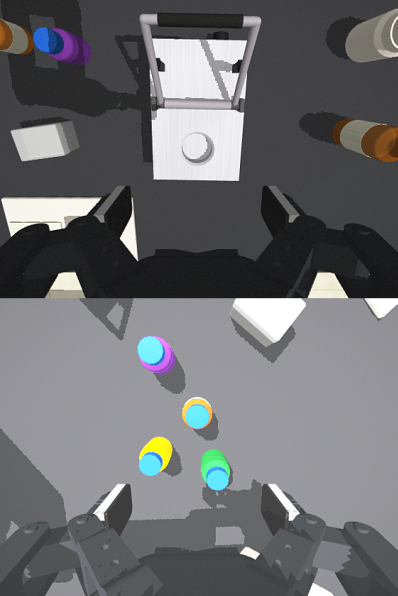

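Run:
```python
from h import *
W=cams.camera_model("wrist")
im=cv2.imread("pics/w_bot.png");T=np.load("pics/w_bot.npy")
hsv=cv2.cvtColor(im,cv2.COLOR_BGR2HSV);m=cv2.inRange(hsv,(85,90,120),(115,255,255))
n,l,st,c=cv2.connectedComponentsWithStats(m)
for i in range(1,n):
    if st[i,4]>150: print(c[i],st[i],onz(W,T,c[i],100))
im=cv2.imread("pics/w_well.png");T=np.load("pics/w_well.npy")
print(hsv[166,277])
o=cv2.resize(im[10:270,190:365],None,fx=3,fy=3,interpolation=2)
o=o[330:780] if 0 else o
def circ(cx,cy,z,r,col):
    for a in np.linspace(0,2*np.pi,60):
        u=(proj(W,T,[cx+r*np.cos(a),cy+r*np.sin(a),z])-[190,10])*3+1; cv2.circle(o,tuple(int(x) for x in u),1,col,-1)
circ(645,-4,80,32,(0,0,255));circ(645,-4,58,28,(0,200,0))
cv2.imwrite("pics/well_ov.png",o[180:])
```

```text
[212.46  73.59] [ 193   53   40   42 1215] [ 471.66 -232.28  100.  ]
[277.57 166.23] [261 149  34  35 885] [ 453.37 -339.65  100.  ]
[211.85 233.25] [195 216  34  35 871] [ 349.79 -340.6   100.  ]
[305.64 253.62] [291 236  31  35 869] [ 406.57 -431.5   100.  ]
[ 93 150 255]
```

View pics/well_ov.png

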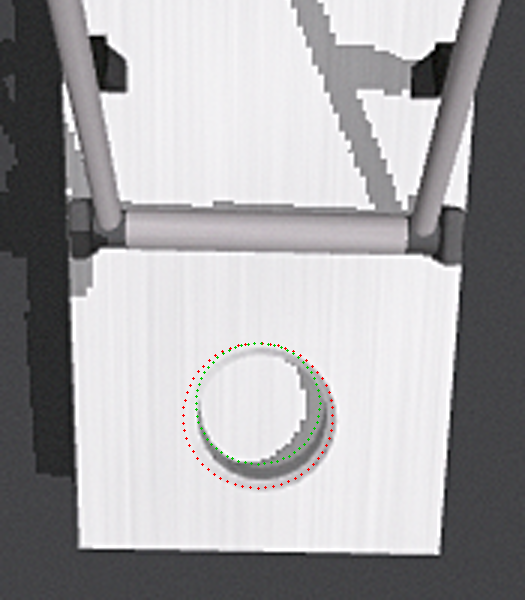

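Run:
```python
from h import *
b=[452.3,-340]
robot.move_to([*b,170],down(45)); robot.line_to([*b,31],max_speed=150)
f0=robot.get_wrist_force(); robot.grip(0.0); print("w",robot.get_width(),robot.get_tool_pos(),robot.get_wrist_force()-f0)
robot.line_to([*b,240],max_speed=200); print("lifted",robot.get_width(),robot.get_wrist_force()-f0,robot.get_time())
robot.move_to([645.2,-3,240],down(180)); robot.line_to([645.2,-3,125],max_speed=150); robot.wait(.2)
f1=robot.get_wrist_force();print(f1,robot.get_time(),robot.get_width())
z=118;
while z>86:
    robot.line_to([645.2,-3,z],max_speed=40); f=robot.get_wrist_force()-f1
    if z<100 or np.abs(f).max()>1: print(z,robot.get_tool_pos(),f)
    if f[2]>3 or np.hypot(f[0],f[1])>5: break
    z-=3 if z>93 else 1
print(robot.get_time())
im=cams.capture("wrist");cv2.imwrite("pics/seat.png",im[:,:,::-1])
im=cams.capture("scene");cv2.imwrite("pics/seat_s.png",im[:,:,::-1])
```

```text
w 0.5466122766583656 [ 452.81 -340.41   32.51] [-2.21  1.57  5.4 ]
lifted 0.537247334050947 [-1.08 -0.29 -2.47] 8.6417
[-0.   -0.49 -2.05] 11.2583 0.5364931300242431
103 [644.87  -2.97 102.58] [-0.28  1.    0.26]
97 [644.91  -2.96  96.64] [-0.25  0.4  -0.99]
94 [644.9   -2.96  93.63] [0.62 0.76 0.16]
91 [645.14  -3.    90.87] [ 0.39  0.46 -0.53]
90 [645.58  -3.03  90.62] [0.11 0.31 2.32]
89 [646.02  -3.09  90.59] [-1.84  0.57  6.99]
14.3333
```

Run:
```python
from h import *
robot.line_to([645.2,-3,89.8],max_speed=40); robot.grip(1.0); p=robot.get_tool_pos(); print(p,robot.get_wrist_force())
robot.line_to([645.2,-3,250],max_speed=200)
robot.line_to([610,-3,280],max_speed=200)
T=wristT();im=cams.capture("wrist");cv2.imwrite("pics/placed.png",im[:,:,::-1]);np.save("pics/placed.npy",T)
W=cams.camera_model("wrist")
hsv=cv2.cvtColor(im,cv2.COLOR_RGB2HSV);m=cv2.inRange(hsv,(85,90,120),(125,255,255))
n,l,st,c=cv2.connectedComponentsWithStats(m)
for i in range(1,n):
    if st[i,4]>150: print(c[i],st[i],onz(W,T,c[i],158))
# bar sleeve
g=cv2.cvtColor(im,cv2.COLOR_RGB2GRAY)
print("proj bar",proj(W,T,[470,0,194]),robot.get_time())
s=cams.capture("scene");cv2.imwrite("pics/placed_s.png",s[:,:,::-1])
a=cv2.resize(im[0:300,150:400],None,fx=1.8,fy=1.8);b=cv2.resize(s[150:280,240:350],None,fx=3,fy=3);b=cv2.copyMakeBorder(b,0,540-390,0,0,0)
cv2.imwrite("pics/pl.png",np.hstack([a,b])[:,:,::-1])
```

```text
[645.01  -2.96  89.43] [0.52 0.14 0.16]
[56.12 55.64] [ 40  38  34  37 958] [ 482.93 -193.5   158.  ]
[275.76 234.04] [259 216  34  36 910] [646.21  -3.86 158.  ]
proj bar [280.68  25.29] 16.5417
```

View pics/pl.png

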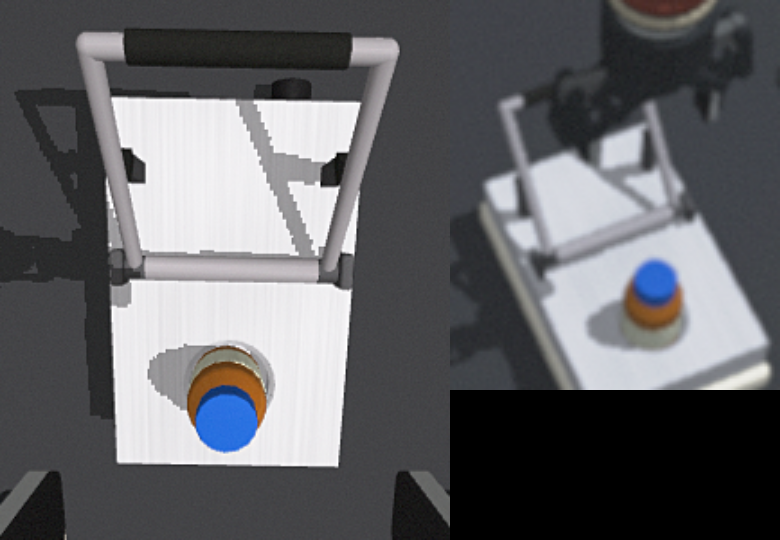

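The bottle stands upright in the well: its cap is at left-panel (226,418), which back-projects to (646,−4), and the ring of the well is even around its foot. The sleeve's middle is at (238,48), as predicted.

Run:
```python
from h import *
robot.grip(0.0); robot.line_to([425,-1.5,280],max_speed=250); robot.line_to([434,-1.5,184],max_speed=200); robot.wait(.2)
F=lambda:np.mean([(robot.wait(.015),robot.get_wrist_force())[1] for _ in range(3)],0)
f0=F(); print("tare",f0,robot.get_time(),robot.get_width())
x=434
while x<462:
    x+=2; robot.line_to([x,-1.5,184],max_speed=60); f=F()-f0
    if f[0]<-2: break
print("contact",x,robot.get_tool_pos(),f,robot.get_time())
hx,off=565.5,x-(565.5-99)   # command offset of TCP x from bar centre
print("off",off)
th=-45.; low=0; log=[]
while th<44:
    th+=3 if th<2 else 1.5
    a=np.radians(th); robot.line_to([hx+140*np.sin(a)+off,-1.5-.014*(140*np.sin(a)+99),95+140*np.cos(a)-10],max_speed=60 if th<2 else 40)
    f=F()-f0; log.append((th,*f)); print(th,np.round(f,1),robot.get_tool_pos()[[0,2]])
    if np.linalg.norm(f)>21: print("ABORT");break
    low=low+1 if f[0]>-.8 else 0
    if low>=2 and th>5: break
print(robot.get_time())
T=wristT();im=cams.capture("wrist");cv2.imwrite("pics/push1.png",im[:,:,::-1]);np.save("pics/push1.npy",T)
s=cams.capture("scene")
b=cv2.resize(s[140:290,230:360],None,fx=2.5,fy=2.5)
b=cv2.copyMakeBorder(b,0,420-375,0,0,0)
cv2.imwrite("pics/p1.png",np.hstack([im[:,80:480],b])[:,:,::-1])
```

```text
tare [0.12 0.17 0.45] 19.1333 0.0028973006749136846
contact 462 [462.03  -1.52 183.99] [ 0.44 -0.46 -0.2 ] 23.3333
off -4.5
-42.0 [-0.2 -0.6 -0.5] [467.73 189.42]
-39.0 [-0.3  0.2 -0.1] [473.15 194.02]
-36.0 [ 0.2  0.1 -0.4] [478.95 198.46]
-33.0 [-0.5 -0.2 -0.5] [484.97 202.57]
-30.0 [-0.4 -0.4 -0.5] [491.21 206.39]
-27.0 [-0.4 -0.6 -0.2] [497.66 209.88]
-24.0 [-0.3  0.3 -0.1] [504.28 213.03]
-21.0 [-0.4 -0.6 -0.6] [511.03 215.81]
-18.0 [-0.2 -0.  -0.3] [517.92 218.25]
-15.0 [-0.  -0.3 -0.5] [524.93 220.29]
-12.0 [-0.1 -0.3  0. ] [532.06 221.99]
-9.0 [-0.1 -0.5 -0.4] [539.25 223.29]
-6.0 [-0.5  0.1 -0.7] [546.51 224.25]
-3.0 [ 0.1  0.1 -0.8] [553.81 224.8 ]
0.0 [-0.7 -0.7 -0.6] [561.13 224.97]
3.0 [ 0.  -0.4 -0.1] [568.39 224.77]
4.5 [-0.3 -0.5 -0.4] [572.01 224.52]
6.0 [ 0.1  0.2 -0.3] [575.71 224.23]
29.1917
```

View pics/p1.png

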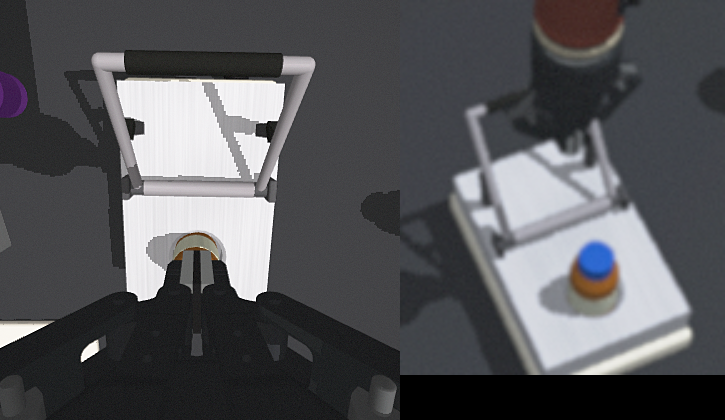

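Run:
```python
from h import *
W=cams.camera_model("wrist")
T=np.load("pics/push1.npy")
for uv in((284,64),(275,187)): print([onz(W,T,uv,z) for z in (95,150,194)])
print("tcp proj",proj(W,T,robot.get_tool_pos()),robot.get_tool_pos(), T[:3,3])
T=np.load("pics/placed.npy")
print([onz(W,T,(282.2,26.7),z) for z in (150,194,210)], onz(W,T,(150+236/1.8,268/1.8),95))
t=cams.camera_model("top");print(proj(t,t["world_from_camera"],[470,0,194]))
```

```text
[array([453.76,   3.55,  95.  ]), array([463.89,   2.23, 150.  ]), array([472.  ,   1.18, 194.  ])]
[array([565.26,  -4.68,  95.  ]), array([554.95,  -4.49, 150.  ]), array([546.7 ,  -4.34, 194.  ])]
tcp proj [277.01 244.34] [575.61  -3.09 224.19] [509.01  -3.64 394.98]
[array([458.5 ,   1.93, 150.  ]), array([470.93,   1.13, 194.  ]), array([475.45,   0.84, 210.  ])] [566.14   2.26  95.  ]
[259.2  237.54]
```

Run:
```python
from h import *
robot.line_to([560,-1.5,285],max_speed=250);robot.line_to([420,-1.5,285],max_speed=300); robot.line_to([430,-1.5,174],max_speed=200); robot.wait(.1)
F=lambda:np.mean([(robot.wait(.01),robot.get_wrist_force())[1] for _ in range(3)],0)
f0=F(); print(f0,robot.get_tool_pos(),robot.get_time())
im0=cams.capture("wrist")
x=440
while x<456:
    x+=2; robot.line_to([x,-1.5,174],max_speed=60); f=F()-f0; print(x,f,robot.get_tool_pos()[0])
    if f[0]<-2: break
im=cams.capture("wrist");s=cams.capture("scene");print(robot.get_time())
b=cv2.resize(s[140:270,220:350],None,fx=2.5,fy=2.5)
cv2.imwrite("pics/p2.png",np.hstack([im[80:405,160:400],im0[80:405,160:400],b])[:,:,::-1])
```

```text
[0.   0.55 0.37] [431.7   -1.75 175.88] 31.1417
442 [ 0.25 -0.45 -0.58] 442.34750483275815
444 [ 0.64 -0.26 -0.35] 443.89716254724135
446 [-0.1  -0.44 -0.4 ] 446.0192976430062
448 [-0.35 -0.38 -0.7 ] 448.07748763511444
450 [-0.22 -0.18 -0.47] 450.0537595460224
452 [ 0.16 -0.66 -0.03] 452.0575473446343
454 [ 0.37 -0.52 -0.39] 454.08465247214883
456 [-0.55 -0.65 -0.62] 456.049280371656
33.5917
```

View pics/p2.png

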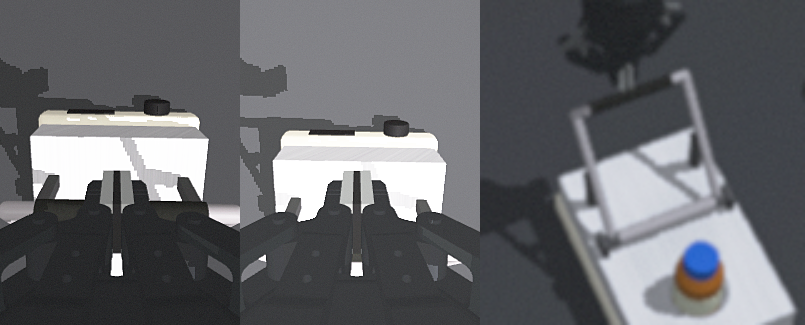

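Run:
```python
from h import *
F=lambda:np.mean([(robot.wait(.01),robot.get_wrist_force())[1] for _ in range(3)],0)
f0=np.array([0,0.1,0]); x=456
while x<482:
    x+=2; robot.line_to([x,-1.5,174],max_speed=60); f=F()-f0; print(x,f,robot.get_tool_pos()[0])
    if f[0]<-2: break
im=cams.capture("wrist");s=cams.capture("scene");print(robot.get_time())
b=cv2.resize(s[140:270,220:350],None,fx=2.5,fy=2.5)
cv2.imwrite("pics/p3.png",np.hstack([im[80:405,160:400],b])[:,:,::-1])
```

```text
458 [-3.14  0.58  1.62] 457.32024982905
33.9667
```

```bash
cat > push.py <<'E'
from h import *
F=lambda n=2:np.mean([(robot.wait(.01),robot.get_wrist_force())[1] for _ in range(n)],0)
hx,off=566,-11.5
def pose(th,depth,back=0):
    a=np.radians(th); return [hx+140*np.sin(a)+off-back,-1.5-.014*(140*np.sin(a)+99),95+140*np.cos(a)-depth]
E
python3 - <<'E'
from push import *
robot.line_to([450,-1.5,174],max_speed=100);robot.line_to([450,-1.5,163],max_speed=100);robot.wait(.1)
f0=F(4); print(f0)
th=-46.; low=0; hit=False
while th<44:
    th+=1 if not hit else 3 if th<3 else 1.5
    depth=np.interp(th,[-45,0,20],[33,28,24])
    robot.line_to(pose(th,depth),max_speed=60 if th<3 else 40)
    f=F()-f0; print(th,np.round(f,1),np.round(robot.get_tool_pos()[[0,2]],1))
    if f[0]<-2: hit=True
    if np.linalg.norm(f)>21 or (not hit and th>-38): print("ABORT");break
    low=low+1 if f[0]>-.9 else 0
    if low>=2 and hit: break
print(robot.get_time())
T=wristT();im=cams.capture("wrist");cv2.imwrite("pics/push2.png",im[:,:,::-1]);np.save("pics/push2.npy",T)
s=cams.capture("scene");b=cv2.resize(s[140:290,230:360],None,fx=2.5,fy=2.5)
b=cv2.copyMakeBorder(b,0,420-375,0,0,0)
cv2.imwrite("pics/p4.png",np.hstack([im[:,80:480],b])[:,:,::-1])
E
```

```text
[0.17 0.14 0.17]
-45.0 [-5.6 -0.9  4. ] [454.5 161. ]
-42.0 [-9.3 -1.  -4.9] [455.4 163. ]
-39.0 [-8.6 -0.7 -4.2] [461. 168.]
-36.0 [-8.3 -1.2 -3.5] [467.2 172.9]
-33.0 [-7.9 -1.3 -3.4] [473.6 177.6]
-30.0 [-6.8 -0.7 -4. ] [480.2 181.8]
-27.0 [-7.  -0.4 -4.2] [487.  185.8]
-24.0 [-6.3 -0.5 -3.1] [493.9 189.5]
-21.0 [-5.9 -0.4 -3.9] [501.5 193. ]
-18.0 [-5.5 -0.6 -4.2] [509.3 196.4]
-15.0 [-4.4  0.4 -2.8] [517.3 199.7]
-12.0 [-4.7  0.7 -1.9] [525.2 202.6]
-9.0 [-4.5 -0.1 -0.9] [532.8 204.8]
-6.0 [-4.3 -0.8  0.6] [540.2 206.2]
-3.0 [-3.7 -0.4  0.8] [547.6 207.1]
0.0 [-3.3 -0.2  2.1] [554.9 207.5]
3.0 [-2.8 -0.7  1.5] [562.2 207.5]
4.5 [-1.5 -1.   0.5] [565.7 207.5]
6.0 [-1.7 -0.5  0.9] [569.4 207.4]
7.5 [-1.7  0.2  0.7] [573.1 207.3]
9.0 [-1.4  0.5  0.9] [576.7 207.2]
10.5 [-0.9  0.1  1.2] [580.3 206.8]
12.0 [-0.9 -0.1 -0.1] [583.9 206.4]
13.5 [-0.7 -0.4  1.1] [587.5 205.9]
15.0 [-0.9  0.3  0.8] [591.  205.2]
16.5 [0.1 0.2 0.3] [594.5 204.5]
18.0 [0.3 0.1 0. ] [597.9 203.6]
42.2667
```

View pics/p4.png

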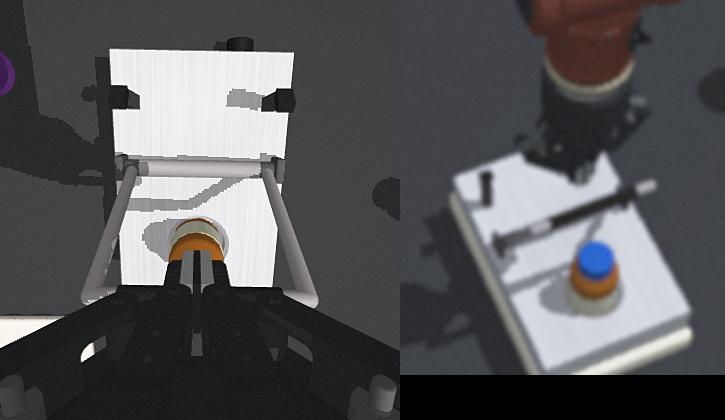

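Run:
```python
from push import *
W=cams.camera_model("wrist");T=np.load("pics/push2.npy")
for th in range(14,40,2):
    a=np.radians(th); P=[np.array([hx+140*np.sin(a),y,95+140*np.cos(a)]) for y in(-62,58)]
    print(th,[proj(W,T,p) for p in P],P[0][[0,2]])
print(robot.get_tool_pos())
```

```text
14 [array([162.58, 267.71]), array([397.45, 267.51])] [599.87 230.84]
16 [array([164.36, 274.97]), array([395.56, 274.77])] [604.59 229.58]
18 [array([166.18, 281.78]), array([393.63, 281.58])] [609.26 228.15]
20 [array([168.03, 288.13]), array([391.65, 287.93])] [613.88 226.56]
22 [array([169.91, 294.03]), array([389.65, 293.82])] [618.44 224.81]
24 [array([171.81, 299.46]), array([387.63, 299.26])] [622.94 222.9 ]
26 [array([173.73, 304.45]), array([385.59, 304.24])] [627.37 220.83]
28 [array([175.64, 308.99]), array([383.56, 308.78])] [631.73 218.61]
30 [array([177.55, 313.09]), array([381.52, 312.89])] [636.   216.24]
32 [array([179.46, 316.78]), array([379.49, 316.57])] [640.19 213.73]
34 [array([181.34, 320.05]), array([377.48, 319.84])] [644.29 211.07]
36 [array([183.22, 322.92]), array([375.48, 322.72])] [648.29 208.26]
38 [array([185.06, 325.42]), array([373.51, 325.22])] [652.19 205.32]
[597.77  -3.51 203.66]
```

The bar has run ahead of the fingers: its ends at about (88,295) and (310,298) fit 22–23° past upright, about 9 mm clear of the fingers. The contact force is zero. I'll back off, tilt the tool to match the stand, and press.

Run:
```python
from push import *
W=cams.camera_model("wrist")
th=np.radians(23); sz=np.array([np.sin(th),0,np.cos(th)]); tg=np.array([np.cos(th),0,-np.sin(th)])
B=np.array([566,-2.5,95])+140*sz
P=lambda s:(B-24*sz+(s-12)*tg)
p=robot.get_tool_pos(); robot.line_to([p[0]-20,p[1],p[2]],max_speed=100)
robot.move_to(P(-18),down(180,-23)); robot.wait(.2); f0=F(4); print(f0,robot.get_tool_pos(),robot.get_time())
s=-14.; g=0
while s<14:
    s+=1.5 if g<1.5 else .5
    robot.line_to(P(s),max_speed=50); f=F()-f0; g=-f@tg
    if g>1.5: print(s,round(g,1),f,(robot.get_tool_pos()-P(0))@tg)
    if g>11.2 or np.linalg.norm(f)>18: break
t0=robot.get_time(); fs=[]
while robot.get_time()-t0<.6: robot.wait(.05); fs.append(-(robot.get_wrist_force()-f0)@tg)
print("hold",np.round(fs,1))
robot.line_to(P(-20),max_speed=100); print("after",robot.get_wrist_force()-f0,robot.get_time())
robot.line_to(P(-20)+[-20,0,70],max_speed=200)
T=wristT();im=cams.capture("wrist");cv2.imwrite("pics/end.png",im[:,:,::-1]);np.save("pics/end.npy",T)
s_=cams.capture("scene");b=cv2.resize(s_[140:290,230:360],None,fx=2.5,fy=2.5)
b=cv2.copyMakeBorder(b,0,420-375,0,0,0)
cv2.imwrite("pics/p5.png",np.hstack([im[:,80:480],b])[:,:,::-1]);print(robot.get_time())
for t in range(18,30,2):
    a=np.radians(t); print(t,[proj(W,T,[566+140*np.sin(a),y,95+140*np.cos(a)])-[80,0] for y in(-62,58)])
```

```text
[-0.3  -0.23  0.06] [582.97  -2.45 214.4 ] 43.45
hold [-1.1  0.1 -0.7  0.2 -0.6 -0.4 -0.2 -0.7 -0.  -0.6 -0.8  0.1]
after [ 1.04 -0.92 -0.23] 49.6167
50.2333
18 [array([118.22, 308.95]), array([276.63, 308.85])]
20 [array([118.55, 314.85]), array([276.3 , 314.74])]
22 [array([118.93, 320.56]), array([275.9 , 320.45])]
24 [array([119.36, 326.09]), array([275.46, 325.97])]
26 [array([119.84, 331.41]), array([274.97, 331.29])]
28 [array([120.37, 336.51]), array([274.43, 336.39])]
```

View pics/p5.png

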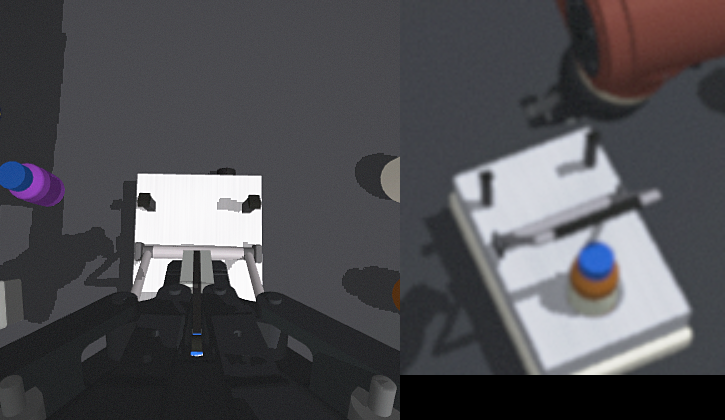

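Run:
```python
from push import *
im=cams.capture("top");s_=cams.capture("scene")
t=cams.camera_model("top");s=cams.camera_model("scene")
print(robot.get_tool_pos(),R.from_quat(robot.get_orientation()).as_matrix()[:,2])
a=cv2.resize(im[130:260,210:320],None,fx=3.5,fy=3.5,interpolation=2);b=cv2.resize(s_[165:275,255:355],None,fx=3.9,fy=3.9,interpolation=2)
for th,c in((15,(255,0,0)),(23,(0,255,0)),(31,(255,0,255))):
    r=np.radians(th)
    for y in(-62,58):
        P=[566+140*np.sin(r),y,95+140*np.cos(r)]
        u=(proj(t,t["world_from_camera"],P)-[210,130])*3.5; cv2.circle(a,tuple(int(x) for x in u),3,c,-1)
        u=(proj(s,s["world_from_camera"],P)-[255,165])*3.9; cv2.circle(b,tuple(int(x) for x in u),3,c,-1)
h=max(a.shape[0],b.shape[0]);pad=lambda i:cv2.copyMakeBorder(i,0,h-i.shape[0],0,5,0)
cv2.imwrite("pics/p6.png",np.hstack([pad(a),pad(b)])[:,:,::-1]);print(robot.get_time())
```

```text
[561.14  -2.44 282.  ] [-0.39  0.   -0.92]
50.3333
```

View pics/p6.png

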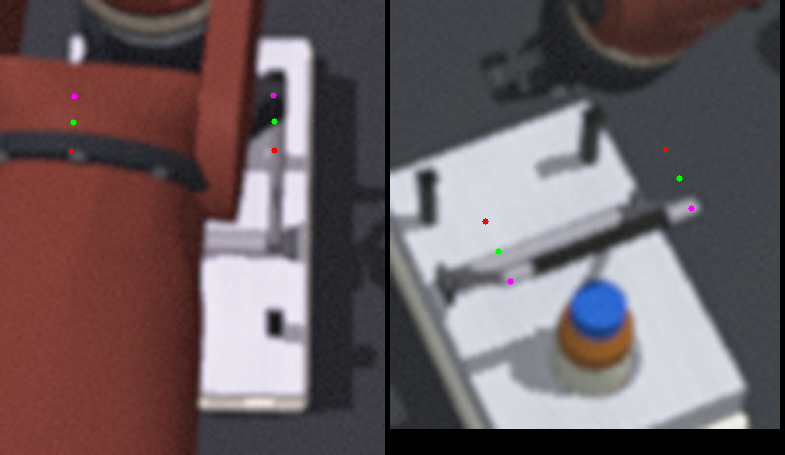

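Run:
```python
from push import *
th=np.radians(31); sz=np.array([np.sin(th),0,np.cos(th)]); tg=np.array([np.cos(th),0,-np.sin(th)])
B=np.array([566,-2.5,95])+140*sz
P=lambda s:(B-28*sz+(s-12)*tg)
robot.move_to(P(-14),down(180,-31)); robot.wait(.15); f0=F(4); print(f0,robot.get_tool_pos(),robot.get_time())
s=-10.; g=0
while s<10:
    s+=1.5 if g<1.5 else .5
    robot.line_to(P(s),max_speed=60); f=F()-f0; g=-f@tg
    if g>1.5: print(s,round(g,1),f,(robot.get_tool_pos()-P(0))@tg)
    if g>11.3 or np.linalg.norm(f)>17 or robot.get_time()>63: break
t0=robot.get_time(); fs=[]
while robot.get_time()-t0<.55 and g>8: robot.wait(.05); fs.append(-(robot.get_wrist_force()-f0)@tg)
print("hold",np.round(fs,1))
robot.line_to(P(-15),max_speed=100); print("after",robot.get_wrist_force()-f0,robot.get_time())
if g>8: robot.line_to(P(-15)+[-25,0,75],max_speed=250)
s_=cams.capture("scene");print(robot.get_time())
cv2.imwrite("pics/p7.png",cv2.resize(s_[120:320,80:430],None,fx=2.2,fy=2.2,interpolation=2)[:,:,::-1])
```

```text
[ 0.21 -0.01  0.43] [602.27  -2.57 207.88] 50.9833
-5.5 5.2 [-4.39 -0.27  2.85] -6.622095994913109
-5.0 6.9 [-5.62  0.22  4.08] -6.548303571359448
-4.5 8.1 [-6.74 -0.44  4.58] -6.509131266643173
-4.0 10.0 [-8.32 -0.51  5.54] -6.480952160711521
-3.5 10.6 [-8.67  0.03  6.11] -6.4575572534443175
-3.0 11.5 [-9.27 -0.3   6.9 ] -6.4316792615704905
hold [11.7 12.1 12.3 11.1 10.9 11.3 11.6 11.8 12.9 11.5 12.2 11.7]
after [-0.02  0.33 -0.47] 53.9833
54.5
```

View pics/p7.png

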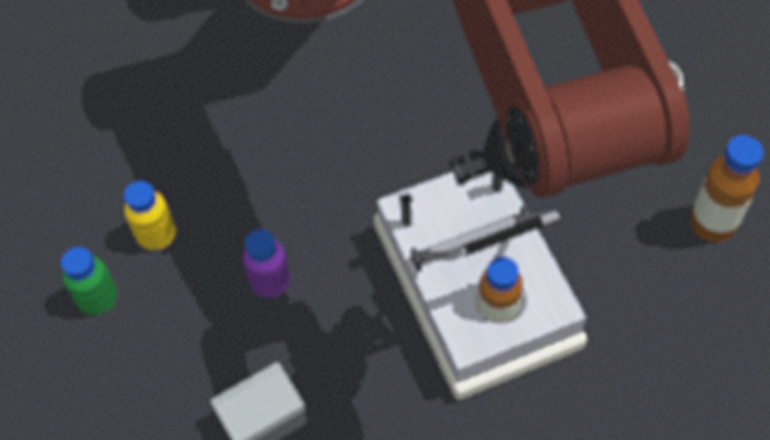

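The bottle is seated at (501,290). The stand is at its stop, its bar between about (465,250) and (555,215), and the robot is clear. The green, purple and yellow look-alikes, the tall bottle and the tip box have not moved.

Run:
```python
from h import *
print(robot.get_time(),robot.get_wrist_force()); print(order.hand_in())
```

```text
54.5 [-0.29 -0.15 -0.3 ]
the job is handed in; nothing more can be done
None
```

The job is handed in at 54.5 s: the bottle is seated in the well, and the stand is over at its stop on the bottle's side.

- **Bottle:** I set it down under force control. It met the floor at the expected depth with about 7 N, and in the later pictures it stands upright in the well.
- **Stand:** I pushed it over with about 10.5 N at most. The contact force fell to zero and the bar snapped ahead of the fingers by itself to about 30° past upright.
- **Press:** I pressed the bar along the stop direction with 11–13 N for about 0.6 s. The bar hardly gave under the rising force, so it was against the stop. I then let go.
- **Last checks:** The wrist force was about zero and the gripper was clear. In the last picture the stand was still at the stop, and the look-alikes, tall bottle and tip box were where they started. The arm mostly hid the jar in that picture, so I did not check it at the end; nothing was done near it.

Some things did not go as planned:
- **First push missed:** The shut fingertips passed the bar without touching it, probably because they end a little short of the tool point. No force showed and the stand stayed parked.
- **First press missed:** I first read the stand's angle from the wrist picture as 23°, when it was about 31°. That press stopped short of the bar without touching it. I corrected the angle from the scene camera and pressed again.

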